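# Close the gluing jig's strap and start its clamp bolt

## Robot

A 7-joint arm with a two-finger parallel gripper is mounted at the origin on the work surface. World frame = base frame: x ahead of the robot, y to its left, z up, the work surface at z = 0. Lengths are in m, angles in rad, forces in N, time in s.
With the tool pointing down it reaches from about 0.425 to 0.875 m from the base axis. Payload 4.7 kg.
Tool frame: the origin (TCP) lies at the very end of the fingers, on their centre line; the grasp point (between the pads) lies 19 mm behind it; z points along the fingers, y is the line along which they close (so a half turn about z gives the same grasp; the last joint's range is limited). The gripper opens to 87 mm and grips with 3 to 60 N. Pads are 19 mm wide; open, the fingers measure 117 mm over their backs; the gripper's body (75 mm by 190 mm) begins 51 mm behind the grasp point.
Start: joints at [1.337, 0.321, -0.07, 1.45, 0.023, 1.371, -0.057], TCP at [0.159, -0.63, 0.223] pointing down, gripper open.
Joint ranges: [-2.86, 2.86], [-0.3, 2.09], [-1.38, 1.24], [0.06, 2.45], [-1.56, 4.7], [0.09, 2.05], [-2.69, 2.69]. Speed limits (rad/s): [2.57, 2.57, 3.14, 3.14, 3.14, 3.14, 3.14].

## Interface

Orientations are given as a rotation vector (axis times angle).
In Python, from bench import ctrl, imaging, ticket gives the robot as it stands.
- The arm moves only by the tool jog_arm, never from a script. Its argument "rows" is text: rows parted by semicolons, each of 7 numbers parted by spaces: the shift along the tool's x, y, z in cm, then the turn, a rotation vector about the tool's x, y, z in rad, then the closure, from -1 (fully open) to 1 (shut), so that 0 is half open. A call has 1 to 5 rows; each row shifts and turns the commanded pose from where the row before left it, along the tool's axes as they then stand; what a row does not reach is not made up. A row lasts 1/8 s, in which the tool goes at most 62.5 mm and 10.7 degrees, less where a joint would pass 70% of its speed; a pose out of reach is approached as far as the arm can. A call with a gripper value outside its range is refused whole. The fingers move at their own pace and stop on an object; "force" is the grip in N (left out, the last holds). Time passes only in rows, so rows that do not move let the fingers close. It gives the time, the measured TCP pose, the force, the opening and the grip force at its end, in the units of the state.
- ctrl.get_state(): the state, without advancing time (a new reading comes with each control period).
- imaging.get_image(name): name is "scene" or "top"; returns a dict with "img" (480x640x3 uint8, blue, green, red), "vertical_fov" (degrees; the focal length in pixels is half the picture's height over the tangent of half this angle, whatever the lens; pixels are square), "cx", "cy" (the principal point, pixels), "origin" and "orientation" of the camera in the world. Camera axes: x right, y down, z forward; pixel columns grow to the right and rows downward; lengths in m; the calibration is good to about 2 mm. A picture is of the moment at which its call begins. There is no depth.
- ticket.close_job(): hands the job in; it is judged then, once.
The state is a dict: "time": time; "joint_positions": joint angles; "qd": joint speeds; "joint_torque": joint torques, N m; "position": TCP position; "tool_rot": TCP orientation; "ft_force": force on the tool from outside, world axes, zero at the start; "torque": the same for the moment, N m; "grip_width": opening from 0.0 (shut) to 1.0 (fully open); "grip_force": force on a finger pad.
Only numpy, scipy, OpenCV 4.12 (cv2) and the standard library are available. Lean on these libraries where they do the work, as an engineer would, in place of code of your own. Each camera call takes 0.05 s, during which the arm holds its last target. There are 200 camera calls.

## Task

A freshly glued housing with its cover lies in the clamping jig. Swing the jig's steel strap a quarter turn shut over it to its stop, then start the strap's spring-loaded knob bolt in the brass boss under it: press it down on the thread, turn it backward (anticlockwise from above) until you feel it drop, then forward one turn. Finish while still gripping the knob, with the bolt standing started in its thread ready to be run down, and leave everything else on the bench as it is.

Things in the scene. Friction and masses are not known exactly. Their poses are not given: they have to be found in the camera images.
- jig: the gluing jig, fixed to the bench: aluminium plate 190 x 200 x 12 mm with a nest holding the housing, a steel hinge post at y = -68 mm and a brass boss post (32 mm thick, top 60 mm above the bench) at y = +68 mm. Origin under the plate's centre, z up
- strap_hinge (a point): upright hinge axis of the strap, at 76 mm above the bench. A screw head 20 mm wide stands on it, up to 85 mm
- strap_mid (a point): middle of the strap's upper face, 74 mm above the bench, 92 mm from the hinge axis: a place to grip or push it. The strap is a level steel bar 22 mm wide, 12 mm thick; the eye at its end, 28 mm wide, from 62 to 76 mm, carries the bolt, 136 mm from the hinge axis. The housing below is 50 mm high; a rubber pad under the strap, 68 mm from the axis, reaches down to 54 mm
- strap (a joint): angle of the strap about its upright hinge: 0 = closed, on its stop, lying over the housing with the bolt above the boss; 1.57 = open stop, pointing 90 degrees anticlockwise from there (towards the robot's side of the jig). It closes clockwise seen from above. Stiff hinge (0.35 N m): it stays where it is left
- knob_mid (a point): centre of the bolt's fluted black round knob, 32 mm in diameter and 28 mm tall, axis upright; when sprung up this point is 106 mm above the bench (knob from 92 to 120 mm). It goes down with the bolt
- bolt (a joint): turn of the bolt in the strap (rad), growing anticlockwise from above (backward, unscrewing); any number of turns, stays where it is left. The thread is right-handed, single start, 4 mm a turn
- bolt_press (a joint): how far the bolt is pressed down (m), 0 to 0.020; a spring (3 N + 0.1 N a mm) lifts it clear of the boss. Over the boss it meets the thread's top 3.5 to 7.5 mm down; turned backward it climbs 4 mm a turn to 3.5 mm, then, within a turn, drops to 7.5 mm if pressed; from there it sinks 4 mm for each turn forward (1 mm play). In the thread the spring cannot lift it out
- boss_mouth (a point): centre of the threaded hole's mouth, on top of the brass boss, 60 mm above the bench: the closed strap brings the bolt over it
- work: the white housing with its cover in the jig's nest, 121 x 87 mm, 38 mm tall; origin under its centre, 12 mm above the bench
- housing_a: an open white plastic housing, 118 x 84 x 32 mm, lying on the bench; origin under its centre
- spare_cover: a spare white cover plate, 121 x 87 x 6 mm, lying flat on the bench; origin under its centre
- glue: a standing grey glue bottle, 34 mm thick, 100 mm tall with its nozzle; origin under its centre
- glue_cap: the bottle's blue cone cap, 19 mm wide, 26 mm tall, standing near the jig; origin under its centre
- driver: a screwdriver lying on the bench beside the jig, 190 mm long, 26 mm thick; origin under its centre, x towards its blade
- spacer: a brass spacer bush, 20 mm wide, 16 mm tall, standing beside the jig; origin under its centre
- screw_tray: a grey tray of screws and washers, 130 x 90 x 30 mm; origin under its centre
There are look-alikes about, which are no part of the job. Leave any green, pink or turquoise look-alike of the work alone.

How it is judged:
On the way, in this order (a step that is already met when the one before it is completed fails the run):
1. the strap is swung shut onto its stop, over the housing (value of joint strap below 0.03 rad and value of joint bolt_press below 0.0025 m), for 0.2 s.
2. the bolt is pressed onto the top of the thread, short of the drop (value of joint strap below 0.04 rad and value of joint bolt_press between 0.0028 and 0.0047 m and (value of joint bolt between -1.3 and 0.25 rad or value of joint bolt between 4.98319 and 6.53319 rad)), for 0.05 s.
3. turned backward, the bolt has dropped into the thread's start (value of joint strap below 0.04 rad and value of joint bolt_press above 0.0062 m and (value of joint bolt between -0.3 and 1.3 rad or value of joint bolt between 5.98319 and 7.58319 rad)), for 0.05 s.
At the end, for the whole second after the job is handed in: The strap is on its closed stop (within 0.04 rad); the bolt is one turn forward of the drop (within about 45 degrees either way), that is 9.8 to 13.2 mm down; the fingers still hold the knob (over 1.5 N); the housing is still in its nest (value of joint strap below 0.04 rad and (value of joint bolt between -7.13319 and -5.43319 rad or value of joint bolt between -0.85 and 0.85 rad) and value of joint bolt_press between 0.0098 and 0.0132 m and contact force between the fingers and bolt above 1.5 N and angular speed of work below 0.2 rad/s and horizontal distance between work and jig below 0.006 m); the arm keeps its last pose, push and grip.
It fails at once if a bystander on the bench is pushed away or tipped over (distance of any of housing_a, spare_cover, glue, glue_cap, driver, spacer, screw_tray from where it was at the start of the episode above 0.03 m or angle between glue's own z axis and vertical above 0.6 rad).
It fails at once if the housing is lifted or shoved out of its nest (distance of work from where it was at the start of the episode above 0.01 m).
It also fails if it takes over 72 s, if anything falls off the work surface, if the arm or the gripper's body presses on something with over 40 N, if the wrist force passes 120 N, or if a joint passes its speed limit or range.

## Working session

There is one attempt and no reset: what is moved stays moved. The work goes in short steps, Python scripts to look and compute and a tool call to move; the robot and the scene stay as the last step left them, time stands still between calls to the robot, and variables do not carry over. Pictures are saved under pics/ and viewed, at most 10 in all, crops included, and the job is handed in when it is done.

Besides the shell and the picture viewer there is one more tool, called after "Request:" in YAML: its name, and indented under it one key for each argument. jog_arm: Moves the arm, as the interface text tells. Its arguments: {"type":"object","properties":{"rows":{"type":"string"},"force":{"type":"number"}},"required":["rows"]}

```bash
mkdir -p pics; cat > h.py <<'E'
import numpy as np, cv2, json
from scipy.spatial.transform import Rotation as R
from bench import ctrl, imaging, ticket
def snap(n,f):
    d=imaging.get_image(n); cv2.imwrite('pics/'+f,d['img'])
    o=np.array(d['orientation'],float); 
    print(n,{k:d[k] for k in d if k!='img'}); return d
def cam(d):
    o=np.array(d['orientation'],float)
    Rm=o if o.shape==(3,3) else R.from_rotvec(o).as_matrix()
    return np.array(d['origin'],float),Rm,240/np.tan(np.radians(d['vertical_fov'])/2)
def ray(d,u,v):
    p,Rm,f=cam(d); r=Rm@np.array([(u-d['cx'])/f,(v-d['cy'])/f,1]); return p,r/np.linalg.norm(r)
def atz(d,u,v,z):
    p,r=ray(d,u,v); return p+r*(z-p[2])/r[2]
def tri(d1,a,d2,b):
    p,r=ray(d1,*a);q,s=ray(d2,*b)
    A=np.c_[r,-s]; t=np.linalg.lstsq(A,q-p,rcond=None)[0]
    x=p+t[0]*r;y=q+t[1]*s; return (x+y)/2,np.linalg.norm(x-y)
def proj(d,X):
    p,Rm,f=cam(d); c=Rm.T@(np.array(X)-p); return c[0]/c[2]*f+d['cx'],c[1]/c[2]*f+d['cy']
E
python3 - <<'E'
from h import *
import pickle
a=snap('scene','s0.png');b=snap('top','t0.png')
pickle.dump((a,b),open('c.pkl','wb'))
print(ctrl.get_state())
E
```

```text
scene {'vertical_fov': 57.129229553708754, 'cx': 318.03333204546266, 'cy': 239.93775365670643, 'origin': array([ 1.19392172, -0.38610594,  0.68808911]), 'orientation': array([-1.954801  , -1.13194846,  0.57427554])}
top {'vertical_fov': 45.72068431577001, 'cx': 316.9951290184262, 'cy': 246.76298079752283, 'origin': array([0.29535556, 0.0216957 , 1.50412753]), 'orientation': array([-2.11334518,  2.1776552 , -0.13094469])}
{'time': 0.1, 'joint_positions': array([ 1.33707762,  0.32176686, -0.07007485,  1.45154636,  0.02260318,
        1.37085708, -0.05687795]), 'qd': array([ 0.00097575, -0.00224806, -0.00019826, -0.00294031,  0.00090425,
       -0.00116114,  0.00016171]), 'joint_torque': array([ 1.59784081e-04, -4.92570806e+01, -4.05548969e-01, -3.13398993e+01,
       -6.41482067e-02,  3.95585387e-02,  6.24092308e-05]), 'position': array([ 0.15925694, -0.6296575 ,  0.2215625 ]), 'tool_rot': array([-3.11574998e+00, -3.88123515e-01,  5.06196867e-04]), 'ft_force': array([-0.79418327,  0.94407371, -0.3014702 ]), 'torque': array([-0.00553754,  0.01157931, -0.01754291]), 'grip_force': 0.0, 'grip_width': 1.0026614473900823}
```

View pics/s0.png

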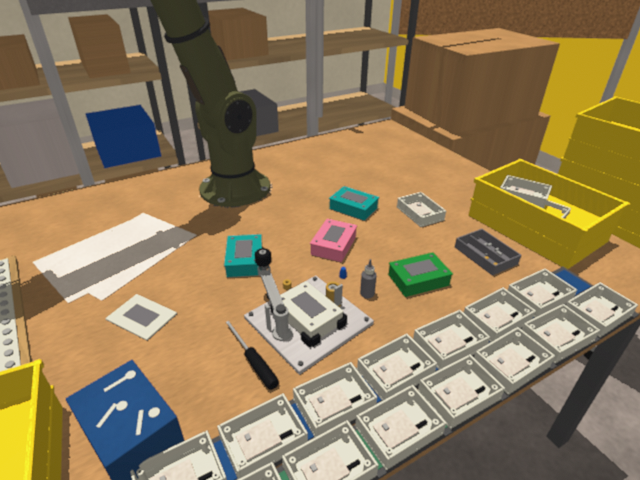

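View pics/t0.png

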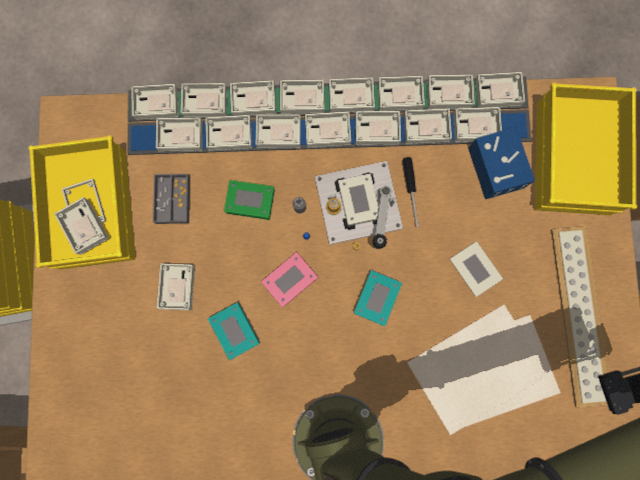

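The top view shows the jig at about (358,202), hinge (385,190), knob (379,241) and boss (333,205). In the scene view the knob is at (263,257). I'll enlarge both.

```bash
python3 - <<'E'
import cv2
a=cv2.imread('pics/s0.png')[235:375,215:385];b=cv2.imread('pics/t0.png')[150:260,290:430]
a=cv2.resize(a,None,fx=4.4,fy=4.4,interpolation=3)[:600,:800];b=cv2.resize(b,None,fx=5,fy=5,interpolation=3)
cv2.imwrite('pics/s0c.png',a[:600]);cv2.imwrite('pics/t0c.png',b);print(a.shape,b.shape)
E
```

```text
(600, 748, 3) (550, 700, 3)
```

View pics/s0c.png

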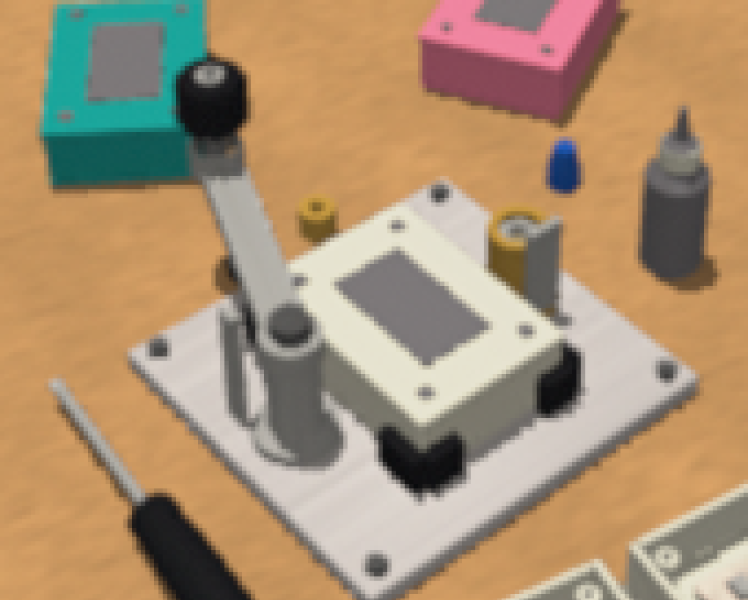

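View pics/t0c.png

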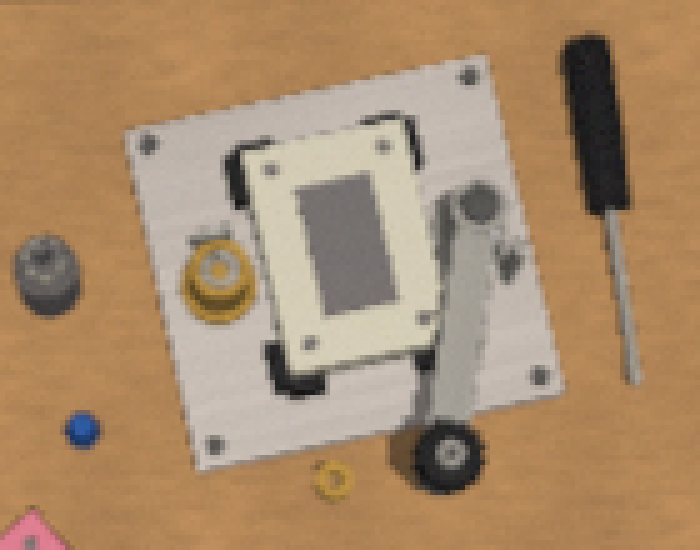

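The crops show the knob's top disc centre at scene crop (210,74) and top crop (451,453). The hinge screw is at (292,318) and (480,203), and the boss mouth at (517,229) and (219,268).

```bash
python3 - <<'E'
from h import *
import pickle
a,b=pickle.load(open('c.pkl','rb'))
S=lambda U,V:((U+.5)/4.4-.5+215,(V+.5)/4.4-.5+235)
T=lambda U,V:((U+.5)/5-.5+290,(V+.5)/5-.5+150)
P={'knobtop':((210,74),(451,453)),'hinge':((292,316),(480,202)),'boss':((517,229),(219,268)),
'h_left':((159,346),(540,375)),'h_far':((440,192),(215,445)),'h_r':((667,371),(149,143)),'h_near':((377,565),(469,76)),'cap':((564,145),(83,428)),'spacer':((318,204),(335,480)),'glue':((684,112),(42,255))}
for k,(s,t) in P.items():
    x,e=tri(a,S(*s),b,T(*t)); print(k,x.round(4),round(e,4))
print(ctrl.get_state()['tool_rot'])
print(R.from_rotvec(ctrl.get_state()['tool_rot']).as_matrix().round(3))
E
```

```text
knobtop [ 0.4944 -0.1174  0.1219] 0.0006
hinge [ 0.6281 -0.1411  0.0863] 0.0011
boss [ 0.6035 -0.0088  0.0592] 0.001
h_left [ 0.5497 -0.1768  0.017 ] 0.0005
h_far [ 0.5178 -0.0038  0.0161] 0.0005
h_r [0.6829 0.0263 0.0153] 0.0006
h_near [ 0.7143 -0.1465  0.0151] 0.0011
cap [0.5278 0.066  0.0267] 0.002
spacer [ 0.4971 -0.0657  0.0188] 0.0016
glue [0.606  0.0825 0.0967] 0.0024
[-3.11574998e+00 -3.88123515e-01  5.06196867e-04]
[[ 0.969  0.245 -0.001]
 [ 0.245 -0.969  0.002]
 [-0.    -0.002 -1.   ]]
```

```bash
cat > g.py <<'E'
# usage: g.py x y z yawdeg(tool y) -> remaining shift in current tool axes (cm) and turn about tool z
import sys
from h import *
s=ctrl.get_state(); M=R.from_rotvec(s['tool_rot']).as_matrix()
x,y,z,w=map(float,sys.argv[1:5])
yaw=np.degrees(np.arctan2(M[1,1],M[0,1]))
print('pos',s['position'].round(4),'yaw',yaw.round(1),'q7',s['joint_positions'][6].round(3),'F',s['ft_force'].round(2),'Tq',s['torque'].round(2),'grip',s['grip_width'].round(3),s['grip_force'],'t',s['time'])
d=(w-yaw+180)%360-180
print('shift cm',(M.T@(np.array([x,y,z])-s['position'])*100).round(2),'turn z',-np.radians(d).round(3),'tilt',M[:,2].round(4))
E
```

Request:
jog_arm:
  rows: "4.5 -4.1 0.5 0 0 0 -0.38;4.5 -4.1 0.5 0 0 0 -0.38;4.5 -4.1 0.5 0 0 0 -0.38;4.5 -4.1 0.5 0 0 0 -0.38;4.5 -4.1 0.5 0 0 0 -0.38"
  force: 20

```text
time: 0.72
position: [0.328, -0.3743, 0.1972]
tool_rot: [3.117, 0.388, -0.0]
ft_force: [1.0, 0.6, 0.6]
grip_width: 0.691
grip_force: 0.0
```

Request:
jog_arm:
  rows: "4.5 -4.1 0.5 0 0 0 -0.38;4.5 -4.1 0.5 0 0 0 -0.38;4.5 -4.1 0.5 0 0 0 -0.38;4.5 -4.1 0.5 0 0 0 -0.38;4.5 -4.1 0.5 0 0 0 -0.38"

```text
time: 1.35
position: [0.4957, -0.1207, 0.1723]
tool_rot: [3.117, 0.388, -0.0]
ft_force: [0.3, -0.4, 0.2]
grip_width: 0.694
grip_force: 0.0
```

Request:
jog_arm:
  rows: "0 0 0 0 0 -0.18 -0.38;0 0 0 0 0 -0.18 -0.38;0 0 0 0 0 -0.18 -0.38;0 0 0 0 0 -0.18 -0.38;0 0 0 0 0 -0.18 -0.38"

```text
time: 1.98
position: [0.4947, -0.1223, 0.1721]
tool_rot: [-2.633, -1.713, 0.001]
ft_force: [0.3, 0.6, 0.2]
grip_width: 0.69
grip_force: 0.0
```

Request:
jog_arm:
  rows: "0 0 0 0 0 -0.18 -0.38;0 0 0 0 0 -0.18 -0.38;0 0 0 0 0 -0.18 -0.38;0 0 0 0 0 -0.18 -0.38;0 0 0 0 0 -0.18 -0.38"

```text
time: 2.6
position: [0.4947, -0.1222, 0.1721]
tool_rot: [-1.625, -2.688, 0.0]
ft_force: [-0.4, 0.4, -0.0]
grip_width: 0.691
grip_force: 0.0
```

Request:
jog_arm:
  rows: "0 0 0 0 0 -0.18 -0.38;0 0 0 0 0 -0.18 -0.38;0 0 0 0 0 -0.18 -0.38;0 0 0 0 0 -0.18 -0.38;0 0 0 0 0 -0.18 -0.38"

```text
time: 3.22
position: [0.4947, -0.1223, 0.1721]
tool_rot: [-0.295, -3.127, -0.0]
ft_force: [0.7, 1.0, 0.6]
grip_width: 0.693
grip_force: 0.0
```

```bash
python3 g.py 0.4944 -0.1174 0.15 79.7
```

```text
Traceback (most recent call last):
  File "g.py", line 7, in <module>
    print('pos',s['position'].round(4),'yaw',yaw.round(1),'q7',s['joint_positions'][6].round(3),'F',s['ft_force'].round(2),'Tq',s['torque'].round(2),'grip',s['grip_width'].round(3),s['grip_force'],'t',s['time'])
                                                                                                                                                            ^^^^^^^^^^^^^^^^^^^^^
AttributeError: 'float' object has no attribute 'round'
```

```bash
sed -i "s/s\['grip_width'\].round(3)/round(s['grip_width'],3)/" g.py; python3 g.py 0.4944 -0.1174 0.093 79.7; python3 -c "
from h import *
snap('top','t1.png')
b=cv2.imread('pics/t1.png')[150:290,290:460];cv2.imwrite('pics/t1c.png',cv2.resize(b,None,fx=4,fy=4,interpolation=3))"
```

```text
pos [ 0.4947 -0.1223  0.1721] yaw 79.2 q7 1.518 F [0.66 1.01 0.61] Tq [ 0.03 -0.17 -0.01] grip 0.693 0.0 t 3.225
shift cm [0.12 0.48 7.91] turn z -0.008 tilt [-8.e-04  1.e-04 -1.e+00]
top {'vertical_fov': 45.72068431577001, 'cx': 316.9951290184262, 'cy': 246.76298079752283, 'origin': array([0.29535556, 0.0216957 , 1.50412753]), 'orientation': array([-2.11334518,  2.1776552 , -0.13094469])}
```

Request:
jog_arm:
  rows: "0.1 0.5 2.5 0 0 0 -0.38;0 0 2.5 0 0 0 -0.38;0 0 1.9 0 0 0 -0.38;0 0 1 0 0 0 -0.38;0 0 0 0 0 0 -0.38"

```text
time: 3.9
position: [0.4948, -0.1172, 0.093]
tool_rot: [-0.305, -3.126, -0.001]
ft_force: [0.0, 1.2, 0.3]
grip_width: 0.689
grip_force: 0.0
```

```bash
python3 - <<'E'
from math import *
# arc: rows of about 6.3 deg, 11 rows; shift in tool axes with tool turning
n=12; th=radians(69.3)/n; print(th*136, th)
# tool y along travel, radial outwards = world 169.7; tool x?
from h import *
M=R.from_rotvec(ctrl.get_state()['tool_rot']).as_matrix()
print(M.round(3)); rad=np.array([cos(radians(169.7)),sin(radians(169.7)),0]);print(M.T@rad)
print(136*sin(th),136*(1-cos(th)))
E
python3 g.py 0.4944 -0.1174 0.093 79.7
```

```text
13.707815945163464 0.10079276430267253
[[-0.981  0.193 -0.001]
 [ 0.193  0.981  0.001]
 [ 0.001  0.    -1.   ]]
[ 0.99989353 -0.01454986  0.00111115]
13.68461770074056 0.6902396780462166
pos [ 0.4948 -0.1172  0.093 ] yaw 78.9 q7 1.442 F [0.  1.2 0.3] Tq [ 0.06 -0.16 -0.01] grip 0.689 0.0 t 3.9
shift cm [ 0.03 -0.03  0.  ] turn z -0.015 tilt [-1.e-03  5.e-04 -1.e+00]
```

Request:
jog_arm:
  rows: "0 0 0 0 0 0 0;0 0.7 0 0 0 0 0;0 0.7 0 0 0 0.1 0;-0.07 1.37 0 0 0 0.1 0;-0.07 1.37 0 0 0 0.1 0"

```text
time: 4.53
position: [0.5084, -0.0789, 0.0942]
tool_rot: [0.774, 3.044, -0.004]
ft_force: [-0.7, -2.8, 1.6]
grip_width: 0.502
grip_force: 1.4
```

Request:
jog_arm:
  rows: "-0.07 1.37 0 0 0 0.1 0;-0.07 1.37 0 0 0 0.1 0;-0.07 1.37 0 0 0 0.1 0;-0.07 1.37 0 0 0 0.1 0;-0.07 1.37 0 0 0 0.1 0"

```text
time: 5.15
position: [0.5541, -0.0284, 0.0941]
tool_rot: [-1.502, -2.759, 0.003]
ft_force: [-1.7, -2.1, 1.8]
grip_width: 0.5
grip_force: 1.4
```

```bash
python3 g.py 0.604 -0.0083 0.093 10.4; python3 -c "
from h import *
a=snap('scene','s1.png');b=snap('top','t1.png')
a=a['img'][195:335,215:385];b=b['img'][150:290,290:460]
cv2.imwrite('pics/j1.png',cv2.resize(np.hstack([a,b]),None,fx=2.3,fy=2.3,interpolation=3))"
```

```text
pos [ 0.5541 -0.0284  0.0941] yaw 32.9 q7 0.421 F [-1.69 -2.11  1.78] Tq [-0.47  0.37 -0.  ] grip 0.5 1.3959278250695206 t 5.15
shift cm [-1.01  5.28  0.1 ] turn z 0.392 tilt [-0.001  -0.0016 -1.    ]
scene {'vertical_fov': 57.129229553708754, 'cx': 318.03333204546266, 'cy': 239.93775365670643, 'origin': array([ 1.19392172, -0.38610594,  0.68808911]), 'orientation': array([-1.954801  , -1.13194846,  0.57427554])}
top {'vertical_fov': 45.72068431577001, 'cx': 316.9951290184262, 'cy': 246.76298079752283, 'origin': array([0.29535556, 0.0216957 , 1.50412753]), 'orientation': array([-2.11334518,  2.1776552 , -0.13094469])}
```

View pics/j1.png

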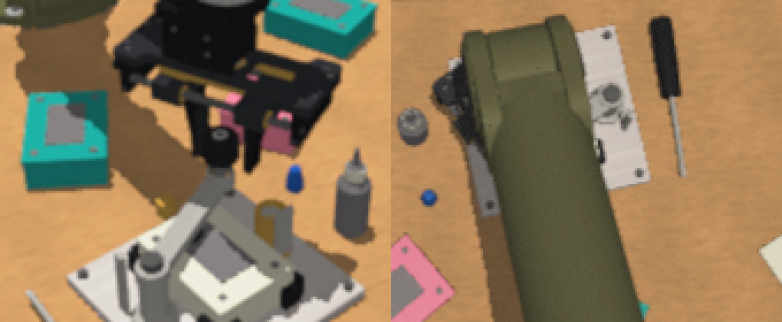

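The strap follows between the fingers (knob at crop (221,145)). Continuing to the stop.

Request:
jog_arm:
  rows: "-0.07 1.37 0 0 0 0.1 0;-0.07 1.37 0 0 0 0.1 0;-0.07 1.37 0 0 0 0.1 0;-0.07 1 0 0 0 0.09 0;0 0.3 0 0 0 0 0"

```text
time: 5.88
position: [0.6038, -0.0083, 0.0936]
tool_rot: [-2.0, -2.421, 0.001]
ft_force: [-3.4, -0.3, 1.9]
grip_width: 0.497
grip_force: 1.4
```

Request:
jog_arm:
  rows: "0 0.2 0 0 0 0 0;0 0.1 0 0 0 0 0"

```text
time: 6.12
position: [0.6069, -0.008, 0.0936]
tool_rot: [-2.002, -2.42, 0.001]
ft_force: [-3.4, -0.1, 1.5]
grip_width: 0.498
grip_force: 1.4
```

```bash
python3 g.py 0.604 -0.0083 0.093 10.4
```

```text
pos [ 0.6069 -0.008   0.0936] yaw 10.8 q7 -0.016 F [-3.36 -0.05  1.48] Tq [ 0.06  0.65 -0.02] grip 0.498 1.3551331040798686 t 6.125
shift cm [ 0.03 -0.29  0.06] turn z 0.007 tilt [-6.e-04 -0.e+00 -1.e+00]
```

Request:
jog_arm:
  rows: "0 0.15 0 0 0 0 0;0 0.15 0 0 0 0 0"

```text
time: 6.38
position: [0.6101, -0.0077, 0.0935]
tool_rot: [-2.004, -2.419, 0.001]
ft_force: [-5.2, -0.6, 2.4]
grip_width: 0.501
grip_force: 2.6
```

Request:
jog_arm:
  rows: "0 0.1 0 0 0 0 0;0 0.1 0 0 0 0 0"

```text
time: 6.62
position: [0.6103, -0.0077, 0.0927]
tool_rot: [-2.002, -2.417, 0.006]
ft_force: [-7.6, 0.1, 2.1]
grip_width: 0.502
grip_force: 3.9
```

Request:
jog_arm:
  rows: "0 0.1 0 0 0 0 0;0 0 0 0 0 0 0"

```text
time: 6.88
position: [0.6104, -0.0077, 0.0922]
tool_rot: [-2.002, -2.416, 0.008]
ft_force: [-9.1, -0.6, 2.8]
grip_width: 0.499
grip_force: 4.2
```

Request:
jog_arm:
  rows: "0 -0.7 0 0 0 0 -0.2;0 0 0 0 0 0.18 -0.2;0 0 0 0 0 0.18 -0.2;0 0 0 0 0 0.18 -0.2;0 0 0 0 0 0.18 -0.2"

```text
time: 7.5
position: [0.6077, -0.0084, 0.094]
tool_rot: [2.731, 1.549, 0.005]
ft_force: [-0.3, 0.3, 0.1]
grip_width: 0.6
grip_force: 0.0
```

Request:
jog_arm:
  rows: "0 0 0 0 0 0.18 -0.2;0 0 0 0 0 0.18 -0.2;0 0 0 0 0 0.18 -0.2;0 0 0 0 0 0.18 -0.2;0 0 0 0 0 0.18 -0.2"

```text
time: 8.12
position: [0.6077, -0.0084, 0.094]
tool_rot: [3.134, 0.207, 0.005]
ft_force: [0.6, -0.1, -0.5]
grip_width: 0.597
grip_force: 0.0
```

Request:
jog_arm:
  rows: "0 0 0 0 0 0.18 -0.2;0 0 0 0 0 0.18 -0.2;0 0 0 0 0 0.18 -0.2;0 0 0 0 0 0.18 -0.2;0 0 0 0 0 0.18 -0.2"

```text
time: 8.75
position: [0.6077, -0.0084, 0.094]
tool_rot: [-2.912, 1.176, -0.005]
ft_force: [-0.4, -0.4, 0.6]
grip_width: 0.602
grip_force: 0.0
```

```bash
python3 g.py 0.6045 -0.0085 0.093 -128
```

```text
pos [ 0.6077 -0.0084  0.094 ] yaw -134.0 q7 -2.423 F [-0.35 -0.39  0.57] Tq [ 0.07 -0.03  0.  ] grip 0.602 0.0 t 8.75
shift cm [-0.22  0.23  0.09] turn z -0.105 tilt [ 3.3e-03 -1.0e-04 -1.0e+00]
```

Request:
jog_arm:
  rows: "-0.2 0.2 0.1 0 0 0 -0.2;0 0 0 0 0 0 1;0 0 0 0 0 0 1;0 0 0 0 0 0 1;0 0 0 0 0 0 1"
  force: 25

```text
time: 9.38
position: [0.6038, -0.0085, 0.0926]
tool_rot: [-2.916, 1.168, -0.001]
ft_force: [0.6, -0.4, 0.2]
grip_width: 0.362
grip_force: 25.0
```

```bash
python3 g.py 0.6045 -0.0085 0.093 -128
```

```text
pos [ 0.6038 -0.0085  0.0926] yaw -133.6 q7 -2.417 F [ 0.55 -0.36  0.15] Tq [ 0.1  -0.05 -0.01] grip 0.362 25.000027930364013 t 9.375
shift cm [ 0.06 -0.05 -0.04] turn z -0.099 tilt [ 3.e-04 -1.e-04 -1.e+00]
```

Request:
jog_arm:
  rows: "0.07 -0.07 0.15 0 0 0 1;0 0 0.1 0 0 0 1"

```text
time: 9.62
position: [0.6039, -0.0084, 0.0898]
tool_rot: [2.916, -1.168, -0.002]
ft_force: [-3.4, 0.2, 2.3]
grip_width: 0.363
grip_force: 25.0
```

Request:
jog_arm:
  rows: "0 0 0.1 0 0 0 1;0 0 0 0 0 0 1"

```text
time: 9.88
position: [0.604, -0.0085, 0.0888]
tool_rot: [2.916, -1.168, -0.002]
ft_force: [-4.4, -1.0, 2.9]
grip_width: 0.359
grip_force: 25.0
```

Request:
jog_arm:
  rows: "0 0 0.1 0 0 0 1;0 0 0 0 0 0 1"

```text
time: 10.12
position: [0.6041, -0.0085, 0.0884]
tool_rot: [2.916, -1.168, -0.001]
ft_force: [-5.0, -0.1, 5.4]
grip_width: 0.362
grip_force: 25.0
```

Request:
jog_arm:
  rows: "0 0 0.1 0 0 0 1;0 0 0 0 0 0 1"

```text
time: 10.38
position: [0.6041, -0.0085, 0.0883]
tool_rot: [2.916, -1.168, -0.001]
ft_force: [-6.3, 0.1, 9.5]
grip_width: 0.359
grip_force: 25.0
```

Request:
jog_arm:
  rows: "0 0 0 0 0 -0.15 1;0 0 0 0 0 -0.15 1;0 0 0 0 0 -0.15 1"
  force: 45

```text
time: 10.75
position: [0.6042, -0.0086, 0.0884]
tool_rot: [3.104, -0.481, -0.001]
ft_force: [-7.0, -0.4, 11.0]
grip_width: 0.36
grip_force: 45.0
```

Request:
jog_arm:
  rows: "0 0 0.05 0 0 -0.15 1;0 0 0 0 0 -0.15 1;0 0 0 0 0 -0.15 1"

```text
time: 11.12
position: [0.6041, -0.0085, 0.088]
tool_rot: [3.133, 0.224, -0.001]
ft_force: [-6.8, -0.4, 8.0]
grip_width: 0.355
grip_force: 45.0
```

```bash
python3 g.py 0.604 -0.0085 0.085 -128
```

```text
pos [ 0.6041 -0.0085  0.088 ] yaw -81.8 q7 -1.553 F [-6.83 -0.36  8.05] Tq [-0.2   1.66  0.04] grip 0.355 44.99910654500127 t 11.125
shift cm [-0.01  0.    0.3 ] turn z 0.806 tilt [-8.e-04 -5.e-04 -1.e+00]
```

Request:
jog_arm:
  rows: "0 0 0 0 0 -0.15 1;0 0 0 0 0 -0.15 1"

```text
time: 11.38
position: [0.604, -0.0086, 0.0865]
tool_rot: [3.065, 0.689, -0.002]
ft_force: [-4.3, -0.2, 3.3]
grip_width: 0.356
grip_force: 45.0
```

Request:
jog_arm:
  rows: "0 0 0 0 0 -0.15 1;0 0 0 0 0 -0.15 1"

```text
time: 11.62
position: [0.604, -0.0086, 0.0864]
tool_rot: [-2.927, -1.139, 0.002]
ft_force: [-4.4, -0.2, 2.8]
grip_width: 0.355
grip_force: 45.0
```

Request:
jog_arm:
  rows: "0 0 0 0 0 -0.15 1;0 0 0 0 0 -0.15 1"

```text
time: 11.88
position: [0.6041, -0.0086, 0.0864]
tool_rot: [-2.724, -1.564, 0.002]
ft_force: [-4.6, -1.2, 3.2]
grip_width: 0.356
grip_force: 45.0
```

It dropped (the force fell to spring level). Pressing down without turning to seat it.

Request:
jog_arm:
  rows: "0 0 0.1 0 0 0 1;0 0 0 0 0 0 1"

```text
time: 12.12
position: [0.6041, -0.0086, 0.0856]
tool_rot: [-2.73, -1.553, 0.002]
ft_force: [-5.2, -0.6, 5.1]
grip_width: 0.358
grip_force: 45.0
```

Request:
jog_arm:
  rows: "0 0 0.1 0 0 0 1;0 0 0 0 0 0 1"

```text
time: 12.38
position: [0.6041, -0.0086, 0.0854]
tool_rot: [2.731, 1.553, -0.002]
ft_force: [-6.6, -1.1, 8.8]
grip_width: 0.358
grip_force: 45.0
```

```bash
python3 g.py 0.604 -0.0085 0.085 -128
```

```text
pos [ 0.6041 -0.0086  0.0854] yaw -30.7 q7 -0.704 F [-6.63 -1.12  8.79] Tq [-0.12  1.67 -0.  ] grip 0.358 45.00272057019174 t 12.375
shift cm [-0.   -0.02  0.04] turn z 1.698 tilt [-1.e-03 -7.e-04 -1.e+00]
```

Request:
jog_arm:
  rows: "0 0 0.01 0 0 0.18 1;0 0 0.01 0 0 0.18 1;0 0 0.01 0 0 0.18 1;0 0 0.01 0 0 0.18 1;0 0 0.01 0 0 0.18 1"

```text
time: 13.0
position: [0.6042, -0.0085, 0.0849]
tool_rot: [3.135, 0.202, -0.001]
ft_force: [-5.9, -1.0, 8.3]
grip_width: 0.359
grip_force: 45.0
```

Request:
jog_arm:
  rows: "0 0 0.01 0 0 0.18 1;0 0 0.01 0 0 0.18 1;0 0 0.01 0 0 0.18 1;0 0 0.01 0 0 0.18 1;0 0 0.01 0 0 0.18 1"

```text
time: 13.62
position: [0.6041, -0.0085, 0.0843]
tool_rot: [2.91, -1.181, -0.001]
ft_force: [-6.4, -0.8, 8.4]
grip_width: 0.356
grip_force: 45.0
```

```bash
python3 g.py 0.604 -0.0085 0.085 -128
```

```text
pos [ 0.6041 -0.0085  0.0843] yaw -134.2 q7 -2.427 F [-6.4  -0.81  8.43] Tq [-0.06  1.62  0.04] grip 0.356 44.99627376906574 t 13.625
shift cm [-0.    0.01 -0.07] turn z -0.108 tilt [-9.e-04 -5.e-04 -1.e+00]
```

Request:
jog_arm:
  rows: "0 0 -0.2 0 0 0 -0.2;0 0 0 0 0 0 -0.2;0 0 0 0 0 -0.18 -0.2;0 0 0 0 0 -0.18 -0.2;0 0 0 0 0 -0.18 -0.2"

```text
time: 14.25
position: [0.6054, -0.0082, 0.0854]
tool_rot: [-3.123, 0.339, -0.002]
ft_force: [-0.0, 1.1, -0.1]
grip_width: 0.596
grip_force: 0.0
```

Request:
jog_arm:
  rows: "0 0 0 0 0 -0.18 -0.2;0 0 0 0 0 -0.18 -0.2;0 0 0 0 0 -0.18 -0.2;0 0 0 0 0 -0.18 -0.2;0 0 0 0 0 -0.18 -0.2"

```text
time: 14.88
position: [0.6054, -0.0082, 0.0854]
tool_rot: [2.96, 1.053, 0.003]
ft_force: [-0.1, 0.0, 0.2]
grip_width: 0.6
grip_force: 0.0
```

Request:
jog_arm:
  rows: "0 0 0 0 0 -0.18 -0.2;0 0 0 0 0 -0.18 -0.2;0 0 0 0 0 -0.18 -0.2;0 0 0 0 0 -0.18 -0.2;0 0 0 0 0 -0.18 -0.2"

```text
time: 15.5
position: [0.6054, -0.0083, 0.0855]
tool_rot: [2.207, 2.235, 0.003]
ft_force: [0.1, -0.4, -0.2]
grip_width: 0.6
grip_force: 0.0
```

Request:
jog_arm:
  rows: "0 0 0 0 0 -0.18 -0.2;0 0 0 0 0 -0.18 -0.2;0 0 0 0 0 -0.18 -0.2;0 0 0 0 0 -0.18 -0.2;0 0 0 0 0 -0.18 -0.2"

```text
time: 16.12
position: [0.6054, -0.0083, 0.0855]
tool_rot: [1.015, 2.972, 0.002]
ft_force: [-0.6, 0.6, -0.3]
grip_width: 0.599
grip_force: 0.0
```

Request:
jog_arm:
  rows: "0 0 0 0 0 -0.18 -0.2;0 0 0 0 0 -0.18 -0.2;0 0 0 0 0 -0.18 -0.2;0 0 0 0 0 -0.18 -0.2;0 0 0 0 0 -0.18 -0.2"

```text
time: 16.75
position: [0.6054, -0.0083, 0.0855]
tool_rot: [-0.379, 3.117, 0.001]
ft_force: [0.7, 0.3, 0.4]
grip_width: 0.602
grip_force: 0.0
```

Request:
jog_arm:
  rows: "0 0 0 0 0 -0.18 -0.2;0 0 0 0 0 -0.18 -0.2;0 0 0 0 0 -0.18 -0.2;0 0 0 0 0 -0.18 -0.2"

```text
time: 17.25
position: [0.6054, -0.0084, 0.0855]
tool_rot: [-1.452, 2.784, -0.0]
ft_force: [-0.6, 0.1, -0.1]
grip_width: 0.601
grip_force: 0.0
```

```bash
python3 g.py 0.604 -0.0085 0.0845 145
```

```text
pos [ 0.6054 -0.0084  0.0855] yaw 145.1 q7 2.148 F [-0.57  0.05 -0.09] Tq [ 0.19 -0.03  0.01] grip 0.601 0.0 t 17.25
shift cm [0.09 0.11 0.1 ] turn z 0.002 tilt [ 1.8e-03  9.0e-04 -1.0e+00]
```

Request:
jog_arm:
  rows: "0 0 0.1 0 0 -0.15 -0.2;0 0 0 0 0 0 1;0 0 0 0 0 0 1;0 0 0 0 0 0 1;0 0 0 0 0 0 1"
  force: 45

```text
time: 17.88
position: [0.6043, -0.0081, 0.0846]
tool_rot: [1.65, -2.673, -0.0]
ft_force: [-1.1, -0.1, 0.8]
grip_width: 0.359
grip_force: 45.0
```

Request:
jog_arm:
  rows: "0 0 0.1 0 0 0 1;0 0 0 0 0 0 1"

```text
time: 18.12
position: [0.6044, -0.0081, 0.0839]
tool_rot: [1.65, -2.673, -0.0]
ft_force: [-3.4, -0.1, 5.2]
grip_width: 0.356
grip_force: 45.0
```

```bash
python3 g.py 0.604 -0.0085 0.0845 145
```

```text
pos [ 0.6044 -0.0081  0.0839] yaw 153.4 q7 2.276 F [-3.44 -0.13  5.19] Tq [0.2  0.66 0.02] grip 0.356 44.98699503019452 t 18.125
shift cm [ 0.05  0.01 -0.06] turn z 0.146 tilt [-4.e-04 -2.e-04 -1.e+00]
```

Request:
jog_arm:
  rows: "0 0 0.1 0 0 0 1;0 0 0.01 0 0 0.18 1;0 0 0.01 0 0 0.18 1;0 0 0.01 0 0 0.18 1;0 0 0.01 0 0 0.18 1"

```text
time: 18.75
position: [0.6046, -0.0084, 0.0833]
tool_rot: [-0.594, 3.085, -0.002]
ft_force: [-3.9, 0.2, 8.2]
grip_width: 0.356
grip_force: 45.0
```

Request:
jog_arm:
  rows: "0 0 0.01 0 0 0.18 1;0 0 0.01 0 0 0.18 1;0 0 0.01 0 0 0.18 1;0 0 0.01 0 0 0.18 1;0 0 0.01 0 0 0.18 1"

```text
time: 19.38
position: [0.6046, -0.0089, 0.0828]
tool_rot: [0.807, 3.036, -0.002]
ft_force: [-5.0, -0.4, 9.1]
grip_width: 0.356
grip_force: 45.0
```

Request:
jog_arm:
  rows: "0 0 0.01 0 0 0.18 1;0 0 0.01 0 0 0.18 1;0 0 0.01 0 0 0.18 1;0 0 0.01 0 0 0.18 1;0 0 0.01 0 0 0.18 1"

```text
time: 20.0
position: [0.604, -0.009, 0.0821]
tool_rot: [2.048, 2.382, -0.003]
ft_force: [-5.0, -2.0, 9.0]
grip_width: 0.358
grip_force: 45.0
```

```bash
python3 g.py 0.604 -0.0085 0.0845 145
```

```text
pos [ 0.604  -0.009   0.0821] yaw 8.6 q7 -0.051 F [-5.04 -1.97  8.97] Tq [-0.21  1.3   0.05] grip 0.358 44.97929200530052 t 20.0
shift cm [ 0.05  0.   -0.24] turn z -2.38 tilt [-0.0012 -0.0016 -1.    ]
```

Request:
jog_arm:
  rows: "0 0 0.01 0 0 0.18 1;0 0 0.01 0 0 0.18 1;0 0 0.01 0 0 0.18 1;0 0 0.01 0 0 0.18 1;0 0 0.01 0 0 0.18 1"

```text
time: 20.62
position: [0.6038, -0.0087, 0.0816]
tool_rot: [2.88, 1.255, -0.003]
ft_force: [-5.8, -0.7, 8.7]
grip_width: 0.357
grip_force: 45.0
```

Request:
jog_arm:
  rows: "0 0 0.01 0 0 0.18 1;0 0 0.01 0 0 0.18 1;0 0 0.01 0 0 0.18 1;0 0 0.01 0 0 0.18 1;0 0 0.01 0 0 0.18 1"

```text
time: 21.25
position: [0.6038, -0.0084, 0.081]
tool_rot: [3.139, -0.123, -0.002]
ft_force: [-4.7, 0.0, 8.6]
grip_width: 0.36
grip_force: 45.0
```

Request:
jog_arm:
  rows: "0 0 0.01 0 0 0.18 1;0 0 0.01 0 0 0.18 1;0 0 0.01 0 0 0.18 1;0 0 0.01 0 0 0.18 1;0 0 0 0 0 0 1"

```text
time: 21.88
position: [0.6039, -0.0082, 0.0806]
tool_rot: [2.897, -1.213, -0.001]
ft_force: [-5.3, -0.7, 7.6]
grip_width: 0.354
grip_force: 45.0
```

```bash
python3 g.py 0.604 -0.0085 0.0845 145; python3 -c "
from h import *
a=snap('scene','s2.png')['img'][195:335,215:385]
cv2.imwrite('pics/j2.png',cv2.resize(a,None,fx=4,fy=4,interpolation=3))"
```

```text
pos [ 0.6039 -0.0082  0.0806] yaw -135.5 q7 -2.443 F [-5.27 -0.7   7.59] Tq [ 0.17  1.24 -0.07] grip 0.354 44.98510560952127 t 21.875
shift cm [ 0.03  0.02 -0.39] turn z 1.388 tilt [-1.2e-03 -5.0e-04 -1.0e+00]
scene {'vertical_fov': 57.129229553708754, 'cx': 318.03333204546266, 'cy': 239.93775365670643, 'origin': array([ 1.19392172, -0.38610594,  0.68808911]), 'orientation': array([-1.954801  , -1.13194846,  0.57427554])}
```

View pics/j2.png

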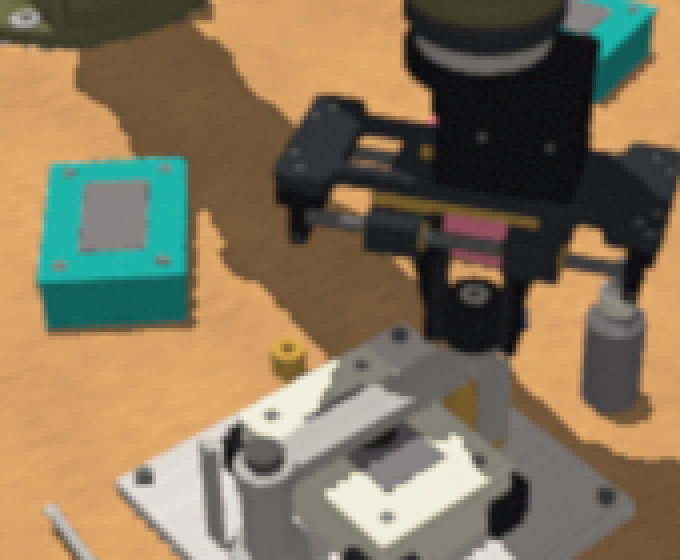

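The picture shows the strap closed over the housing, the knob gripped at about (470,315) over the boss, and the glue bottle and spacer in place. By my count the depth is about 11.5 mm. Handing in.

```bash
python3 -c "
from bench import ticket
print(ticket.close_job())"
```

```text
the job is handed in; nothing more can be done
None
```

The job is handed in: the strap is shut on its stop and the bolt dropped into its thread, then went one turn forward to about 11.5 mm (worked out from the arm's readings), with the knob still gripped; the hand-in gave no verdict.

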